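Fetch the glass muller from behind the pigment tins

ROBOT

A 6-joint arm with a two-finger parallel gripper is mounted at the origin on the work surface. World frame = base frame: x ahead of the robot, y to its left, z up, the work surface at z = 0. Lengths are in m, angles in rad, forces in N, time in s.
With the tool pointing down it reaches from about 0.35 to 0.875 m from the base axis. Payload 15.5 kg.
Tool frame: the origin (TCP) lies midway between the tips of the shut fingers; the grasp point (between the pads) lies 19 mm behind it; z points along the fingers, y is the line along which they close (so a half turn about z gives the same grasp; the last joint's range is limited). The gripper opens to 85 mm and grips with 20 to 120 N. Pads are 22 mm wide; open, the fingers measure 114 mm over their backs; the gripper's body (76 mm by 85 mm) begins 54 mm behind the grasp point. The pads swing forward as they close: fully open they stand 13 mm farther back than shut.
Start: joints at [-1.244, 0.494, 1.345, -0, 1.302, -0.096], TCP at [0.256, -0.57, 0.209] pointing down, gripper open.
Joint ranges: [-2.91, 2.91], [-0.82, 2.16], [0.22, 2.67], [-1.22, 4.37], [0.12, 2.79], [-3.08, 3.08]. Speed limits (rad/s): [1.89, 1.89, 2.57, 3.01, 3.01, 3.01].

INTERFACE

Orientations are given as [roll, pitch, yaw] about the fixed x, y, z axes, in that order (R = Rz(yaw) Ry(pitch) Rx(roll)).
In Python, from cell import telemetry, cams, manip, spotter gives the robot as it stands.
- The arm moves only by the tool play_rows, never from a script. Its argument "rows" is a list that holds one entry, the list of rows, each a list of 7 numbers: the turn, a rotation vector about the tool's x, y, z in rad, then the shift along the tool's x, y, z in cm, then the opening, from -1 (shut) to 1 (fully open), so that 0 is half open. In form: [[[wx, wy, wz, tx, ty, tz, jaw], ...]]. A call has 1 to 8 rows; each row shifts and turns the commanded pose from where the row before left it, along the tool's axes as they then stand; what a row does not reach is not made up. A row lasts 1/12 s, in which the tool goes at most 41.7 mm and 7.16 degrees, less where a joint would pass 70% of its speed; a pose out of reach is approached as far as the arm can. A call is refused whole if a number of a shift passes 4.17 or a number of a turn 0.125, either way. A call with a gripper value outside its range is refused whole. The fingers move at their own pace and stop on an object; "force" is the grip in N (left out, the last holds). Time passes only in rows, so rows that do not move let the fingers close. It gives the time, the measured TCP pose, the force, the opening and the grip force at its end, in the units of the state.
- telemetry.read_state(): the state, without advancing time (a new reading comes with each control period).
- cams.get_image(name): name is "scene" or "top"; returns a dict with "color" (420x560x3 uint8, red, green, blue), "camera_matrix" (3x3 intrinsics, pixels), "k1" (the pictures are not rectified: a ray, as slopes to the right and down, at radius r is drawn at 1 + k1 r^2 times it, then the intrinsics apply), "R" (3x3) and "t" (3): a world point X has camera coordinates R X + t. Camera axes: x right, y down, z forward; pixel columns grow to the right and rows downward; lengths in m; the calibration is good to about 2 mm. A picture is of the moment at which its call begins. There is no depth.
- manip.sign_off(): hands the job in; it is judged then, once.
Trained networks look in a picture, given as the dict that the camera call returned (one of the last four; its "shot" number tells which), for a name from the list of things; names that differ only in an ending like _2 or _b are one class to them, and where a whole thing is asked for, a point or a joint stands for the part that bears it (a point fixed in the world has none). Each returns a list of dicts, best first, with "conf" (0 to 1); they miss things now and then, are a little off and sometimes report something else, mostly with a low value. They report only what shows in the picture. A call takes as long as a camera call.
- spotter.boxes_of(label, picture): "centre" ([x, y, z] in m, in world coordinates, good to about 4 mm: the middle of the surface that is visible of it).
The state is a dict: "time_s": time; "joint_pos": joint angles; "joint_vel": joint speeds; "joint_efforts": joint torques, N m; "tool_pos": TCP position; "eef_rot": TCP orientation; "wrist_force": force on the tool from outside, world axes, zero at the start; "ft_torque": the same for the moment, N m; "finger_gap": finger opening in m; "finger_force": force on a finger pad.
Only numpy, scipy, OpenCV 4.12 (cv2) and the standard library are available. Lean on these libraries where they do the work, as an engineer would, in place of code of your own. Each camera call takes 0.05 s, during which the arm holds its last target. There are 200 camera calls.

TASK

I want to grind glass paint: first clear the three pigment tins hemming in the glass muller onto the cork mat, all three standing there together, then fetch the muller and set it down gently, upright, in the middle of the black circle on the white slab. Only then put the tins back upright, each centred on the disc of its own colour, so nothing is left on the mat. Do not tip the tins or the muller over, and leave the pot of brushes where it is.

Things in the scene. Friction and masses are not known exactly. Their poses are not given: they have to be found in the camera images.
- red_tin_mid (a point): red pigment tin, a closed upright cylinder 52 mm in diameter and 125 mm tall with a red lid and a white paper band, 250 g; this point is its centre, half-way up (62.5 mm above its underside), z up its axis. At the start it stands on the disc of its own colour. Taken at about 100 mm above its underside, the fingertips pass over the muller.
- blue_tin_mid (a point): blue pigment tin, a closed upright cylinder 52 mm in diameter and 125 mm tall with a blue lid and a white paper band, 250 g; this point is its centre, half-way up (62.5 mm above its underside), z up its axis. At the start it stands on the disc of its own colour. Taken at about 100 mm above its underside, the fingertips pass over the muller.
- yellow_tin_mid (a point): yellow pigment tin, a closed upright cylinder 52 mm in diameter and 125 mm tall with a yellow lid and a white paper band, 250 g; this point is its centre, half-way up (62.5 mm above its underside), z up its axis. At the start it stands on the disc of its own colour. Taken at about 100 mm above its underside, the fingertips pass over the muller.
- red_disc: flat red disc, 70 mm in diameter, 2 mm thick, fixed on the wooden pigment rack (200 x 220 x 12 mm): home of the red tin. Origin: centre of its underside, z up; its x axis points from the rack's front to its back (same for all discs). The discs lie in an arc, 73 mm apart, so tins stand 21 mm apart: there is finger room in front of and behind a tin (along this x), not between tins.
- blue_disc: flat blue disc, 70 mm in diameter, 2 mm thick, fixed on the wooden pigment rack (200 x 220 x 12 mm): home of the blue tin. Origin: centre of its underside, z up; its x axis points from the rack's front to its back (same for all discs). The discs lie in an arc, 73 mm apart, so tins stand 21 mm apart: there is finger room in front of and behind a tin (along this x), not between tins.
- yellow_disc: flat yellow disc, 70 mm in diameter, 2 mm thick, fixed on the wooden pigment rack (200 x 220 x 12 mm): home of the yellow tin. Origin: centre of its underside, z up; its x axis points from the rack's front to its back (same for all discs). The discs lie in an arc, 73 mm apart, so tins stand 21 mm apart: there is finger room in front of and behind a tin (along this x), not between tins.
- muller_mid (a point): glass muller (hand grinder): solid green glass, 72 mm tall, 300 g; flat round foot 54 mm in diameter (10 mm high, sloping in until 21 mm), round upright grip 32 mm in diameter from 21 to 66 mm above its underside, best taken at 50 mm. This point: on its axis, half-way up (36 mm), z up. It starts on the rack, 68 mm from each tin's axis, hemmed in by the taller tins; free all round once they are gone.
- mat: cork mat lying fixed on the bench, 290 x 115 mm and 4 mm thick: the side area for the tins, with room for three in a row. Origin: centre of its underside, x along its long side, z up.
- slab: white grinding slab fixed on the bench, 150 x 150 mm and 12 mm thick, with a thin black circle (76 mm across) drawn round its middle: the muller's place. Origin: centre of its underside (top 12 mm higher), z up.
- brush_pot: terracotta pot, 72 mm across and 85 mm tall, with three brushes standing up to 190 mm: a loose bystander, to be left alone. Origin: centre of its underside.

How it is judged:
On the way, in this order (a step that is already met when the one before it is completed fails the run):
1. all three tins stand upright on the cork mat, let go (z of red_tin_mid in the frame of mat between 0.0585 and 0.0745 m and angle between each of red_tin_mid, blue_tin_mid, yellow_tin_mid's own z axis and vertical below 0.1 rad and x of red_tin_mid in the frame of mat between -0.14 and 0.14 m and y of red_tin_mid in the frame of mat between -0.055 and 0.055 m and z of blue_tin_mid in the frame of mat between 0.0585 and 0.0745 m and x of blue_tin_mid in the frame of mat between -0.14 and 0.14 m and y of blue_tin_mid in the frame of mat between -0.055 and 0.055 m and z of yellow_tin_mid in the frame of mat between 0.0585 and 0.0745 m and x of yellow_tin_mid in the frame of mat between -0.14 and 0.14 m and y of yellow_tin_mid in the frame of mat between -0.055 and 0.055 m and contact force between the fingers and anything else below 0.3 N), for 0.2 s.
2. the muller stands upright in the middle of the slab, let go, with all three tins still on the mat (all of step 1 and z of muller_mid in the frame of slab between 0.042 and 0.054 m and angle between muller_mid's own z axis and vertical below 0.1 rad and horizontal distance between muller_mid and slab below 0.015 m), for 0.2 s.
At the end, for the whole second after the job is handed in: The muller stands upright on the slab within 15 mm of its middle; each tin stands upright on the disc of its own colour within 12 mm of its centre; all are released; the brush pot is within 20 mm of its start (z of muller_mid in the frame of slab between 0.042 and 0.054 m and angle between each of muller_mid, red_tin_mid, blue_tin_mid, yellow_tin_mid's own z axis and vertical below 0.1 rad and horizontal distance between muller_mid and slab below 0.015 m and z of red_tin_mid in the frame of red_disc between 0.0565 and 0.0725 m and horizontal distance between red_tin_mid and red_disc below 0.012 m and z of blue_tin_mid in the frame of blue_disc between 0.0565 and 0.0725 m and horizontal distance between blue_tin_mid and blue_disc below 0.012 m and z of yellow_tin_mid in the frame of yellow_disc between 0.0565 and 0.0725 m and horizontal distance between yellow_tin_mid and yellow_disc below 0.012 m and contact force between the fingers and anything else below 0.3 N and distance of brush_pot from where it was at the start of the episode below 0.02 m); the robot touches nothing.
It fails at once if a tin or the muller is tipped over (more than 40 degrees) (angle between any of red_tin_mid, blue_tin_mid, yellow_tin_mid, muller_mid's own z axis and vertical above 0.7 rad).
It fails at once if the slab is struck or pressed hard (more than 65 N) (contact force between slab and anything else above 65 N).
It fails at once if the pot of brushes is moved by more than 20 mm (distance of brush_pot from where it was at the start of the episode above 0.02 m).
It also fails if it takes over 144 s, if anything falls off the work surface, if the arm or the gripper's body presses on something with over 40 N, if the wrist force passes 120 N, or if a joint passes its speed limit or range.

## Working session

There is one attempt and no reset: what is moved stays moved. The work goes in short steps, Python scripts to look and compute and a tool call to move; the robot and the scene stay as the last step left them, time stands still between calls to the robot, and variables do not carry over. Pictures are saved under pics/ and viewed, at most 14 in all, crops included, and the job is handed in when it is done.

Besides the shell and the picture viewer there is one more tool, called after "Call:" as name(argument=value, ...), one argument or row to a line, values as JSON. play_rows: Moves the arm, as the interface text tells. Its arguments: {"type":"object","properties":{"rows":{"type":"array","items":{"type":"array","items":{"type":"array","items":{"type":"number"}}}},"force":{"type":"number"}},"required":["rows"]}

```bash
ls; mkdir -p pics; python3 - <<'E'
from cell import telemetry, cams, spotter
import cv2,numpy as np
s=telemetry.read_state(); print({k:np.round(v,3).tolist() for k,v in s.items()})
for n in ["scene","top"]:
    p=cams.get_image(n); cv2.imwrite(f"pics/{n}0.png",p["color"][:,:,::-1])
    print(n,p["k1"],np.round(p["camera_matrix"],1).tolist(),np.round(p["R"],3).tolist(),np.round(p["t"],3).tolist())
    for l in "red_tin_mid blue_tin_mid yellow_tin_mid red_disc blue_disc yellow_disc muller_mid mat slab brush_pot".split():
        print(l,[(np.round(d["centre"],3).tolist(),round(d["conf"],2)) for d in spotter.boxes_of(l,p)[:2]])
E
```

```text
pics
{'time_s': 0.0, 'joint_pos': [-1.243, 0.494, 1.346, -0.0, 1.303, -0.096], 'joint_vel': [0.0, -0.0, -0.001, -0.002, -0.001, -0.0], 'joint_efforts': [-0.009, -88.218, -38.387, -0.001, 0.01, -0.0], 'tool_pos': [0.256, -0.57, 0.208], 'eef_rot': [-3.14, -0.0, 0.423], 'wrist_force': [0.477, -0.323, -0.684], 'ft_torque': [-0.008, 0.019, -0.061], 'finger_force': 0.0, 'finger_gap': 0.085}
scene -0.07610685615343639 [[407.2, 0.0, 280.1], [0.0, 407.2, 212.0], [0.0, 0.0, 1.0]] [[0.445, 0.895, 0.018], [0.632, -0.299, -0.714], [-0.634, 0.329, -0.699]] [-0.273, -0.305, 1.486]
red_tin_mid [([0.513, -0.248, 0.101], 0.63)]
blue_tin_mid [([0.465, -0.302, 0.112], 0.8)]
yellow_tin_mid [([0.495, -0.364, 0.102], 0.57)]
red_disc [([0.752, 0.149, 0.067], 0.56)]
blue_disc [([0.455, -0.287, 0.016], 0.61)]
yellow_disc [([0.494, -0.368, 0.014], 0.47), ([0.454, -0.288, 0.014], 0.4)]
muller_mid [([0.523, -0.315, 0.043], 0.79), ([0.465, -0.3, 0.112], 0.63)]
mat [([0.504, 0.293, 0.001], 0.58)]
slab [([0.613, -0.014, 0.015], 0.76), ([0.467, -0.3, 0.109], 0.73)]
brush_pot [([0.752, 0.153, 0.067], 0.85), ([0.507, 0.288, -0.0], 0.5)]
top -0.0016931979798715047 [[477.3, 0.0, 272.8], [0.0, 477.3, 212.0], [0.0, 0.0, 1.0]] [[0.028, -0.999, 0.018], [-0.986, -0.031, -0.164], [0.165, -0.013, -0.986]] [-0.037, 0.604, 0.994]
red_tin_mid [([0.494, -0.236, 0.136], 0.57)]
blue_tin_mid [([0.443, -0.286, 0.136], 0.67)]
yellow_tin_mid [([0.471, -0.356, 0.135], 0.81)]
red_disc [([0.483, -0.234, 0.018], 0.5)]
blue_disc [([0.44, -0.283, 0.011], 0.75), ([0.739, 0.161, 0.063], 0.45)]
yellow_disc [([0.489, -0.357, 0.012], 0.65)]
muller_mid [([0.512, -0.305, 0.068], 0.65)]
mat [([0.491, 0.289, 0.008], 0.61)]
slab [([0.603, -0.009, 0.012], 0.7)]
brush_pot [([0.74, 0.162, 0.061], 0.88)]
```

View pics/scene0.png

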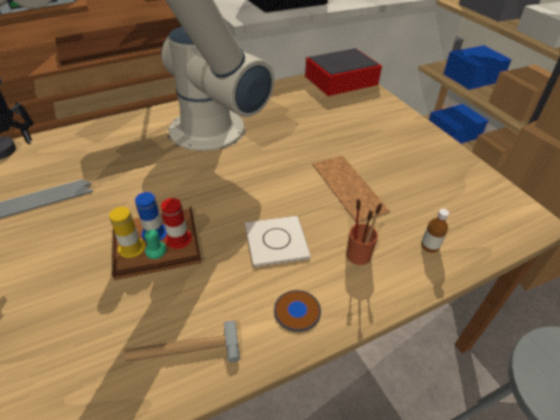

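View pics/top0.png

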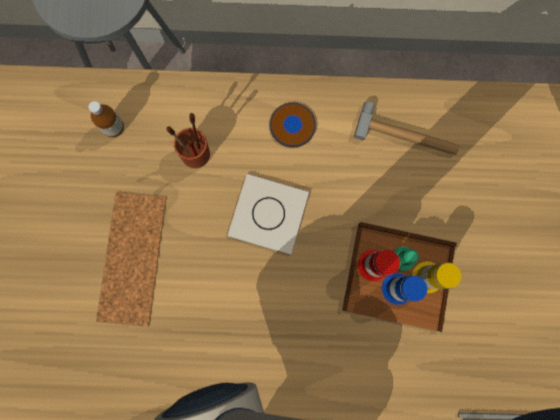

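The scene view shows the tins around the muller on the rack at about (155,235), the slab at (277,240), the pot at (362,245) and the mat at (350,187). In the top view, the red lid is at (385,263), blue (411,288), yellow (447,275) and muller (407,257). The slab circle is at (268,213), and the mat spans (140,193) to (125,325).

```bash
cat > h.py <<'E'
import numpy as np, cv2
from cell import telemetry, cams, spotter
from scipy.spatial.transform import Rotation as Ro
def proj(p,X):
    c=np.atleast_2d(X)@np.array(p["R"]).T+np.array(p["t"]); s=c[:,:2]/c[:,2:]
    s=s*(1+p["k1"]*(s**2).sum(1,keepdims=True)); K=np.array(p["camera_matrix"])
    return s@K[:2,:2].T+K[:2,2]
def unproj(p,uv,z):
    K=np.array(p["camera_matrix"]); d=(np.atleast_2d(uv).astype(float)-K[:2,2])/[K[0,0],K[1,1]]; s=d.copy()
    for _ in range(20): s=d/(1+p["k1"]*(s**2).sum(1,keepdims=True))
    R=np.array(p["R"]); C=-R.T@np.array(p["t"]); r=np.c_[s,np.ones(len(s))]@R
    return C+r*((z-C[2])/r[:,2])[:,None]
def circ(c,r,n=40):
    a=np.linspace(0,2*np.pi,n); return np.c_[c[0]+r*np.cos(a),c[1]+r*np.sin(a),np.full(n,c[2])]
def draw(im,p,X,col,S=1,o=(0,0)):
    q=((proj(p,X)-o)*S*8).round().astype(np.int32); cv2.polylines(im,[q.reshape(-1,1,2)],False,col,1,cv2.LINE_AA,3)
def to(x,y,z,yaw):  # delta in tool axes (cm) and turn
    s=telemetry.read_state(); R=Ro.from_euler("xyz",s["eef_rot"]); T=Ro.from_euler("xyz",[np.pi,0,yaw])
    d=R.inv().apply(np.array([x,y,z])-s["tool_pos"])*100
    print("t",round(s["time_s"],2),"pos",np.round(s["tool_pos"],4),"turn",np.round((R.inv()*T).as_rotvec(),3),"shift cm",np.round(d,2))
E
python3 - <<'E'
from h import *
p=cams.get_image("top"); im=p["color"]
hsv=cv2.cvtColor(im,cv2.COLOR_RGB2HSV)
rack=unproj(p,[(358,225),(455,243),(442,328),(346,310)],.012)
print("rack",rack.round(3).tolist())
e1=rack[0]-rack[1]; e2=rack[1]-rack[2]; print(np.degrees([np.arctan2(e1[1],e1[0])-np.pi/2,np.arctan2(e2[1],e2[0])]),np.linalg.norm(e1),np.linalg.norm(e2))
print("rack c",rack.mean(0))
# slab: white blob, mat: orange brown
def quad(mask,roi,z):
    m=np.zeros_like(mask); x0,y0,x1,y1=roi; m[y0:y1,x0:x1]=mask[y0:y1,x0:x1]
    m=cv2.morphologyEx(m,cv2.MORPH_CLOSE,np.ones((7,7)))
    c=max(cv2.findContours(m,0,2)[0],key=cv2.contourArea); r=cv2.minAreaRect(c); b=cv2.boxPoints(r)
    w=unproj(p,b,z); c=w.mean(0); e=w[1]-w[0];f=w[2]-w[1]
    print(b.round().tolist(),"c",c.round(4),"sides",np.linalg.norm(e).round(3),np.linalg.norm(f).round(3),"ang",np.degrees(np.arctan2(e[1],e[0])).round(1))
quad(((hsv[...,1]<60)&(hsv[...,2]>150)).astype(np.uint8),(215,160,320,265),.012)
print("hsv mat",hsv[260,130],hsv[260,75],hsv[330,200])
quad(((hsv[...,1]>125)&(hsv[...,2]<235)).astype(np.uint8),(85,180,180,335),.004)
o=np.array([330,210]);S=5
big=cv2.resize(im[210:345,330:480],None,fx=S,fy=S,interpolation=cv2.INTER_CUBIC)[:,:,::-1]
cv2.imwrite("pics/crop.png",big[:600])
np.save("crop.npy",big)
E
```

```text
rack [[0.587, -0.214, 0.012], [0.553, -0.434, 0.012], [0.364, -0.399, 0.012], [0.397, -0.187, 0.012]]
[ -8.86148618 -10.58662324] 0.22265926322707794 0.19159346399992852
rack c [ 0.47536418 -0.30836487  0.012     ]
[[227.0, 235.0], [246.0, 172.0], [309.0, 192.0], [290.0, 255.0]] c [ 0.6079 -0.0088  0.012 ] sides 0.151 0.152 ang -14.1
hsv mat [ 14 151 145] [ 18 126 154] [ 18 124 165]
[[85.0, 180.0], [179.0, 180.0], [179.0, 334.0], [85.0, 334.0]] c [0.5046 0.2926 0.004 ] sides 0.215 0.345 ang -88.1
```

View pics/crop.png

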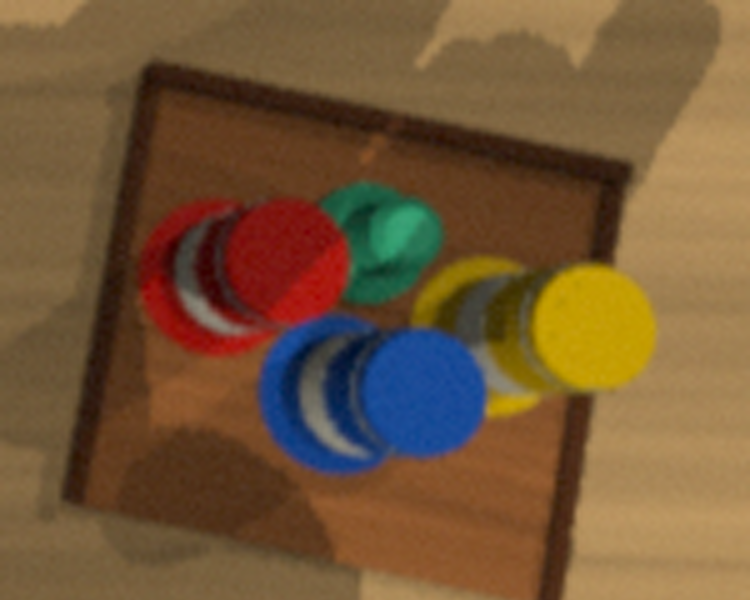

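The crop shows clean lid circles centred at crop (288,261) red, (422,393) blue and (594,327) yellow. The muller's knob is at (405,233).

```bash
python3 - <<'E'
from h import *
from scipy.optimize import least_squares
p=cams.get_image("top")
L=unproj(p,np.array([(288,261),(422,393),(594,327)])/5+[329.6,209.6],.139)[:,:2]
print("lids",L.round(4).tolist(),[np.linalg.norm(L[1]-L[i]).round(4) for i in (0,2)])
a=2*np.arcsin(73/136)
def model(v):
    th=np.pi+np.array([-a,0,a])+v[2]; return v[:2]+.068*np.c_[np.cos(th),np.sin(th)]
r=least_squares(lambda v:(model(v)-L).ravel(),[.52,-.31,-.17]); v=r.x
print("muller",v[:2],"yaw deg",np.degrees(v[2]),"resid mm",(r.fun*1000).round(1)); m=model(v); print("tins",m.round(4).tolist())
mat=unproj(p,[(118,192),(167,196),(150,325),(97,321)],.004)
print("mat",mat.round(3).tolist(),mat.mean(0)); d=(mat[0]+mat[1]-mat[2]-mat[3])[:2]; print(np.degrees(np.arctan2(d[1],d[0])))
im=np.load("crop.npy").copy()
o=np.array([329.6,209.6])
for c in m:
    draw(im,p,circ([*c,.139],.026),(255,255,255),5,o); draw(im,p,circ([*c,.014],.035),(255,255,255),5,o)
mc=v[:2]
draw(im,p,circ([*mc,.022],.027),(255,255,255),5,o); draw(im,p,circ([*mc,.078],.016),(255,255,255),5,o)
full=cv2.resize(p["color"][150:345,80:340],None,fx=3,fy=3)[:,:,::-1].copy()
q=np.r_[mat,mat[:1]];draw(full,p,q,(255,255,255),3,(80,150))
draw(full,p,circ([.6079,-.0088,.012],.038),(0,0,255),3,(80,150))
im=cv2.resize(im,(400,360)); out=np.zeros((585,800,3),np.uint8); out[:360,:400]=im; f=cv2.resize(full,(400,300)); out[:300,400:]=f
cv2.imwrite("pics/ov.png",out)
to(*m[0],.25,np.pi/2+v[2])
E
```

```text
lids [[0.4971, -0.2469], [0.447, -0.299], [0.4747, -0.3677]] [np.float64(0.0723), np.float64(0.074)]
muller [ 0.51408562 -0.31227379] yaw deg -10.672882821484704 resid mm [ 0.1  0.5  0.2 -0.7 -0.3  0.2]
tins [[0.4972, -0.2464], [0.4473, -0.2997], [0.4744, -0.3675]]
mat [[0.647, 0.336, 0.004], [0.642, 0.223, 0.004], [0.353, 0.242, 0.004], [0.358, 0.358, 0.004]] [0.50003993 0.28964758 0.004     ]
-4.032562143020584
t 1.2 pos [ 0.2565 -0.57    0.2087] turn [ 0.    -0.    -0.962] shift cm [ 35.23 -19.63  -4.13]
```

View pics/ov.png

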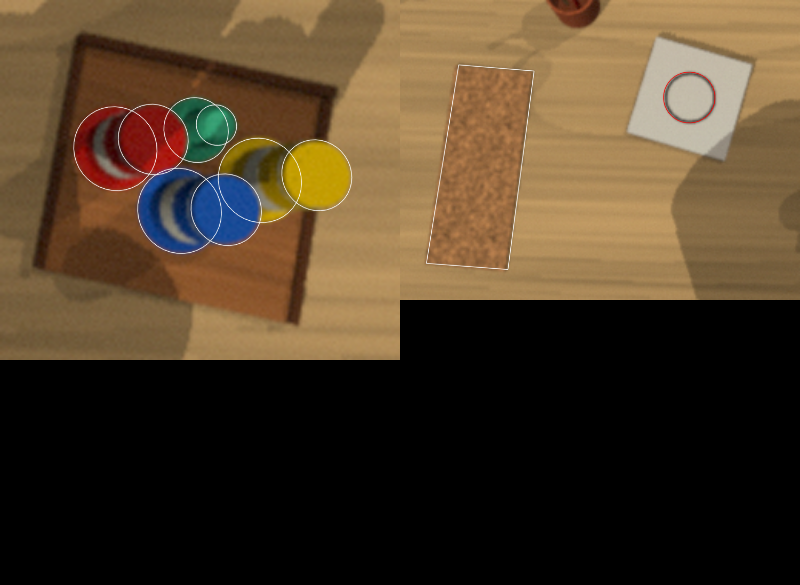

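The overlay matches: the lids, discs, muller, mat and slab circle all coincide with the model. I'm setting out for the red tin.

Call:
play_rows(
  rows=[
    [[0,0,-0.12,4,0,-0.3,1],[0,0,-0.12,4,0,-0.3,1],[0,0,-0.12,4,0,0,1],[0,0,-0.12,4,0,0,1],[0,0,-0.12,4,0,0,1],[0,0,-0.12,4,0,0,1],[0,0,-0.12,4,0,0,1],[0,0,-0.12,4,0,0,1]],
  ],
  force=40,
)

```text
time_s: 1.87
tool_pos: [0.4627, -0.3385, 0.2146]
eef_rot: [3.141, 0.0, 1.389]
wrist_force: [1.8, -0.3, 0.1]
finger_gap: 0.0851
finger_force: 0.0
```

```bash
python3 -c "
from h import *
to(.4972,-.2464,.095,np.radians(79.3))"
```

```text
t 1.87 pos [ 0.4627 -0.3385  0.2146] turn [0.001 0.    0.005] shift cm [ 9.68  1.73 11.96]
```

Call:
play_rows(
  rows=[
    [[0,0,0,3.3,0.6,0,1],[0,0,0,3.3,0.6,1,1],[0,0,0,3.1,0.53,2,1],[0,0,0,0,0,2,1],[0,0,0,0,0,2.5,1],[0,0,0,0,0,2.5,1],[0,0,0,0,0,2.2,1],[0,0,0,0,0,0,1]],
  ],
)

```text
time_s: 2.53
tool_pos: [0.4947, -0.2467, 0.0892]
eef_rot: [-3.136, -0.002, 1.383]
wrist_force: [-1.1, 0.9, -0.5]
finger_gap: 0.0856
finger_force: 0.0
```

Call:
play_rows(
  rows=[
    [[0,0,0,0,0,0,-0.2],[0,0,0,0,0,0,-0.2],[0,0,0,0,0,0,-0.2],[0,0,0,0,0,0,-0.2],[0,0,0,0,0,0,-0.2],[0,0,0,0,0,0,-0.2]],
  ],
)

```text
time_s: 3.03
tool_pos: [0.4972, -0.2486, 0.0945]
eef_rot: [3.139, 0.001, 1.383]
wrist_force: [-2.8, -0.1, 8.5]
finger_gap: 0.05
finger_force: 39.9
```

```bash
python3 - <<'E'
from h import *
p=cams.get_image("scene")
im=cv2.resize(p["color"][100:300,60:320],None,fx=3,fy=3)[:,:,::-1]; cv2.imwrite("pics/g1.png",im)
th=np.radians(-4); 
for s in (-.1,0,.1):
    to(.5+s*np.cos(th),.29+s*np.sin(th),.14,np.radians(79.3))
E
```

```text
t 3.08 pos [ 0.4972 -0.2486  0.0945] turn [ 0.002  0.001 -0.001] shift cm [ 51.77 -19.72  -4.65]
t 3.08 pos [ 0.4972 -0.2486  0.0945] turn [ 0.002  0.001 -0.001] shift cm [52.95 -9.79 -4.63]
t 3.08 pos [ 0.4972 -0.2486  0.0945] turn [ 0.002  0.001 -0.001] shift cm [54.13  0.14 -4.61]
```

View pics/g1.png

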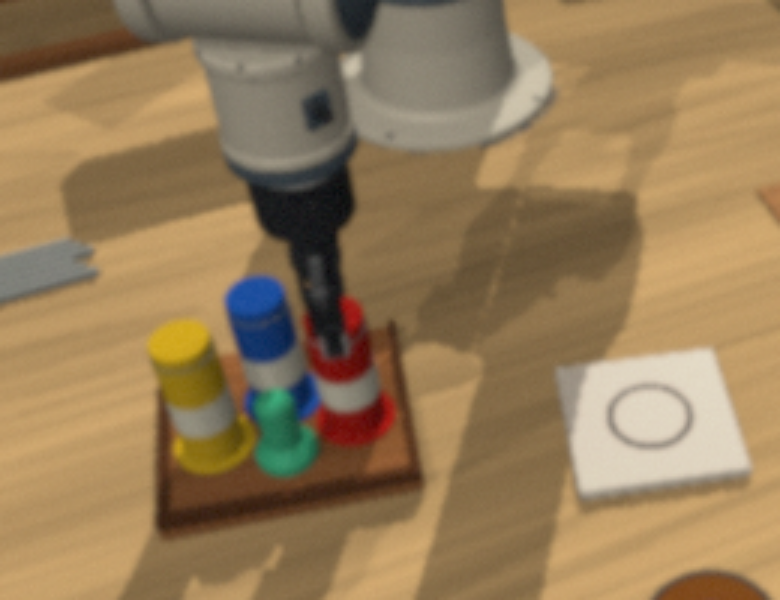

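The fingers hold the red tin just below its lid, front and back, and everything still stands. I'm carrying it to the mat.

Call:
play_rows(
  rows=[
    [[0,0,0,0,0,-1.5,-0.2],[0,0,0,0,0,-2,-0.2],[0,0,0,1.5,0,-1.2,-0.2],[0,0,0,3,0,0,-0.2],[0,0,0,4,0,0,-0.2],[0,0,0,4,0,0,-0.2],[0,0,0,4,0,0,-0.2],[0,0,0,4,0,0,-0.2]],
  ],
)

```text
time_s: 3.75
tool_pos: [0.5354, -0.045, 0.141]
eef_rot: [3.14, -0.0, 1.382]
wrist_force: [0.6, -0.6, -1.8]
finger_gap: 0.0497
finger_force: 42.4
```

Call:
play_rows(
  rows=[
    [[0,0,0,4,0,0,-0.2],[0,0,0,4,0,0,-0.2],[0,0,0,4,0,0,-0.2],[0,0,0,4,0,0,-0.2],[0,0,0,4,0,0,-0.2],[0,0,0,4,0,0,-0.2],[0,0,0,4,0,0,-0.2],[0,0,0,3,0,0,-0.2]],
  ],
)

```text
time_s: 4.42
tool_pos: [0.5933, 0.2613, 0.1412]
eef_rot: [3.14, -0.001, 1.384]
wrist_force: [-0.2, -0.8, -2.0]
finger_gap: 0.0494
finger_force: 42.4
```

```bash
python3 -c "
from h import *
to(.6,.283,.085,np.radians(79.3))"
```

```text
t 4.42 pos [0.5933 0.2613 0.1412] turn [ 0.002 -0.001 -0.   ] shift cm [2.25 0.25 5.62]
```

Call:
play_rows(
  rows=[
    [[0,0,0,1.5,0.2,0.5,-0.2],[0,0,0,0.7,0,1.2,-0.2],[0,0,0,0,0,1.5,-0.2],[0,0,0,0,0,1.2,-0.2],[0,0,0,0,0,0.6,-0.2],[0,0,0,0,0,0.3,-0.2],[0,0,0,0,0,0.1,-0.2],[0,0,0,0,0,0,-0.2]],
  ],
)

```text
time_s: 5.08
tool_pos: [0.5991, 0.2787, 0.0859]
eef_rot: [3.141, -0.0, 1.382]
wrist_force: [0.2, 0.8, -1.5]
finger_gap: 0.0496
finger_force: 42.4
```

```bash
python3 -c "
from h import *
to(.6,.283,.085,np.radians(79.3)); print(telemetry.read_state()['wrist_force'])"
```

```text
t 5.08 pos [0.5991 0.2787 0.0859] turn [ 0.    -0.    -0.002] shift cm [0.44 0.01 0.09]
[ 0.22892602  0.75948282 -1.54721693]
```

Call:
play_rows(
  rows=[
    [[0,0,0,0,0,0.1,-0.2],[0,0,0,0,0,0.1,-0.2],[0,0,0,0,0,0,-0.2]],
  ],
)

```text
time_s: 5.33
tool_pos: [0.5994, 0.2794, 0.0847]
eef_rot: [3.14, -0.001, 1.383]
wrist_force: [-1.6, -0.0, 3.9]
finger_gap: 0.0497
finger_force: 43.0
```

Call:
play_rows(
  rows=[
    [[0,0,0,0,0,0,0.4],[0,0,0,0,0,0,1],[0,0,0,0,0,0,1],[0,0,0,0,0,0,1],[0,0,0,0,0,-1,1],[0,0,0,0,0,-2.5,1],[0,0,0,0,0,-4,1],[0,0,0,0,0,-4,1]],
  ],
)

```text
time_s: 6.0
tool_pos: [0.5981, 0.2789, 0.2]
eef_rot: [-3.14, 0.001, 1.383]
wrist_force: [0.3, -1.1, 0.5]
finger_gap: 0.0855
finger_force: 0.0
```

Call:
play_rows(
  rows=[
    [[0,0,0,-2,0,-0.5,1],[0,0,0,-4,-0.3,0,1],[0,0,0,-4,-0.3,0,1],[0,0,0,-4,-0.3,0,1],[0,0,0,-4,-0.3,0,1],[0,0,0,-4,-0.3,0,1],[0,0,0,-4,-0.3,0,1],[0,0,0,-4,-0.3,0,1]],
  ],
)

```text
time_s: 6.67
tool_pos: [0.5214, -0.0132, 0.2046]
eef_rot: [3.141, -0.0, 1.383]
wrist_force: [0.9, -0.8, -1.1]
finger_gap: 0.0857
finger_force: 0.0
```

Call:
play_rows(
  rows=[
    [[0,0,0,-4,-0.3,0,1],[0,0,0,-4,-0.3,0,1],[0,0,0,-4,-0.3,0,1],[0,0,0,-4,-0.3,0,1],[0,0,0,-4,-0.3,0,1],[0,0,0,-4,-0.3,0,1],[0,0,0,-3.5,-0.3,0,1],[0,0,0,-2,0,0,1]],
  ],
)

```text
time_s: 7.33
tool_pos: [0.4452, -0.3009, 0.2046]
eef_rot: [3.141, 0.001, 1.381]
wrist_force: [0.2, 0.0, 0.6]
finger_gap: 0.0854
finger_force: 0.0
```

```bash
python3 -c "
from h import *
to(.4473,-.2997,.093,np.radians(79.3))
p=cams.get_image('top')
for l in ('red_tin_mid','blue_tin_mid','muller_mid'):print(l,spotter.boxes_of(l,p)[:1])
"
```

```text
t 7.33 pos [ 0.4452 -0.3009  0.2046] turn [ 0.001  0.001 -0.003] shift cm [ 0.17  0.18 11.16]
red_tin_mid [{'centre': [0.5927, 0.2684, 0.1303], 'conf': 0.88}]
blue_tin_mid [{'centre': [0.4422, -0.2871, 0.1326], 'conf': 0.86}]
muller_mid [{'centre': [0.5089, -0.3028, 0.04], 'conf': 0.74}]
```

Call:
play_rows(
  rows=[
    [[0,0,0,0.2,0.2,1,1],[0,0,0,0,0,2.5,1],[0,0,0,0,0,2.5,1],[0,0,0,0,0,2.5,1],[0,0,0,0,0,1.6,1],[0,0,0,0,0,1,1],[0,0,0,0,0,0,1],[0,0,0,0,0,0,-0.2]],
  ],
)

```text
time_s: 8.2
tool_pos: [0.449, -0.2952, 0.0927]
eef_rot: [-3.141, -0.0, 1.384]
wrist_force: [-0.4, -0.4, 0.9]
finger_gap: 0.0754
finger_force: 0.0
```

Call:
play_rows(
  rows=[
    [[0,0,0,0,0,0,-0.2],[0,0,0,0,0,0,-0.2],[0,0,0,0,0,0,-0.2],[0,0,0,0,0,0,-0.2],[0,0,0,0,0,0,-0.2]],
  ],
)

```text
time_s: 8.62
tool_pos: [0.4493, -0.2963, 0.0941]
eef_rot: [3.14, 0.001, 1.383]
wrist_force: [-1.9, 0.2, 7.1]
finger_gap: 0.0499
finger_force: 39.9
```

```bash
python3 -c "
from h import *
to(.5,.29,.14,np.radians(79.3))"
```

```text
t 8.62 pos [ 0.4493 -0.2963  0.0941] turn [ 0.002  0.001 -0.001] shift cm [58.54 -5.97 -4.67]
```

Call:
play_rows(
  rows=[
    [[0,0,0,0,0,-1.5,-0.2],[0,0,0,0,0,-2,-0.2],[0,0,0,1.5,0,-1.2,-0.2],[0,0,0,3,0,0,-0.2],[0,0,0,4,-0.5,0,-0.2],[0,0,0,4,-0.5,0,-0.2],[0,0,0,4,-0.5,0,-0.2],[0,0,0,4,-0.5,0,-0.2]],
  ],
)

```text
time_s: 9.28
tool_pos: [0.4673, -0.0887, 0.1404]
eef_rot: [3.14, 0.0, 1.382]
wrist_force: [1.3, -0.6, -2.2]
finger_gap: 0.0497
finger_force: 42.6
```

Call:
play_rows(
  rows=[
    [[0,0,0,4,-0.5,0,-0.2],[0,0,0,4,-0.5,0,-0.2],[0,0,0,4,-0.5,0,-0.2],[0,0,0,4,-0.5,0,-0.2],[0,0,0,4,-0.5,0,-0.2],[0,0,0,4,-0.5,0,-0.2],[0,0,0,4,-0.5,0,-0.2],[0,0,0,4,-0.5,0,-0.2]],
  ],
)

```text
time_s: 9.95
tool_pos: [0.4874, 0.2337, 0.1405]
eef_rot: [3.141, -0.001, 1.383]
wrist_force: [1.0, -0.0, -1.4]
finger_gap: 0.0499
finger_force: 42.6
```

Call:
play_rows(
  rows=[
    [[0,0,0,3.5,0,0,-0.2],[0,0,0,2,0,0.5,-0.2],[0,0,0,0.5,0,1.2,-0.2],[0,0,0,0,0,1.5,-0.2],[0,0,0,0,0,1.3,-0.2],[0,0,0,0,0,0.6,-0.2],[0,0,0,0,0,0.3,-0.2],[0,0,0,0,0,0,-0.2]],
  ],
)

```text
time_s: 10.62
tool_pos: [0.4989, 0.2897, 0.0855]
eef_rot: [-3.141, 0.0, 1.382]
wrist_force: [0.5, 0.7, -1.9]
finger_gap: 0.0498
finger_force: 42.6
```

```bash
python3 -c "
from h import *
to(.5,.29,.084,np.radians(79.3)); print(telemetry.read_state()['wrist_force'])"
```

```text
t 10.62 pos [0.4989 0.2897 0.0855] turn [-0.001  0.    -0.002] shift cm [0.06 0.11 0.15]
[ 0.52667709  0.70165905 -1.89044861]
```

Call:
play_rows(
  rows=[
    [[0,0,0,0,0,0.1,-0.2],[0,0,0,0,0,0.1,-0.2],[0,0,0,0,0,0,-0.2],[0,0,0,0,0,0,0.4],[0,0,0,0,0,0,1],[0,0,0,0,0,0,1],[0,0,0,0,0,0,1],[0,0,0,0,0,0,1]],
  ],
)

```text
time_s: 11.28
tool_pos: [0.4992, 0.2901, 0.0838]
eef_rot: [3.141, -0.0, 1.383]
wrist_force: [-0.4, -0.1, -0.3]
finger_gap: 0.0851
finger_force: 0.0
```

Call:
play_rows(
  rows=[
    [[0,0,0,0,0,-1,1],[0,0,0,0,0,-2.5,1],[0,0,0,0,0,-4,1],[0,0,0,0,0,-4,1],[0,0,0,-2,0,-0.5,1],[0,0,0,-4,0.6,0,1],[0,0,0,-4,0.6,0,1],[0,0,0,-4,0.6,0,1]],
  ],
)

```text
time_s: 11.95
tool_pos: [0.4903, 0.148, 0.2048]
eef_rot: [3.14, -0.0, 1.384]
wrist_force: [2.1, 0.7, 0.5]
finger_gap: 0.0855
finger_force: 0.0
```

Call:
play_rows(
  rows=[
    [[0,0,0,-4,0.6,0,1],[0,0,0,-4,0.6,0,1],[0,0,0,-4,0.6,0,1],[0,0,0,-4,0.6,0,1],[0,0,0,-4,0.6,0,1],[0,0,0,-4,0.6,0,1],[0,0,0,-4,0.6,0,1],[0,0,0,-4,0.6,0,1]],
  ],
)

```text
time_s: 12.62
tool_pos: [0.4775, -0.1762, 0.2046]
eef_rot: [3.141, 0.0, 1.383]
wrist_force: [1.6, 1.0, -0.3]
finger_gap: 0.0853
finger_force: 0.0
```

Call:
play_rows(
  rows=[
    [[0,0,0,-4,0.6,0,1],[0,0,0,-4,0.6,0,1],[0,0,0,-4,0.6,0,1],[0,0,0,-4,0.6,0,1],[0,0,0,-2,0.6,0,1],[0,0,0,-1,0.2,0,1],[0,0,0,0,0,0,1]],
  ],
)

```text
time_s: 13.2
tool_pos: [0.4737, -0.3687, 0.204]
eef_rot: [3.141, 0.0, 1.381]
wrist_force: [-1.4, 0.3, -0.1]
finger_gap: 0.0853
finger_force: 0.0
```

```bash
python3 -c "
from h import *
to(.4744,-.3675,.093,np.radians(79.3))
p=cams.get_image('top')
for l in ('red_tin_mid','blue_tin_mid','muller_mid'):print(l,spotter.boxes_of(l,p)[:1])
"
```

```text
t 13.2 pos [ 0.4737 -0.3687  0.204 ] turn [ 0.     0.    -0.003] shift cm [ 0.13  0.04 11.1 ]
red_tin_mid [{'centre': [0.5924, 0.269, 0.1284], 'conf': 0.68}]
blue_tin_mid [{'centre': [0.4902, 0.277, 0.1282], 'conf': 0.67}]
muller_mid [{'centre': [0.5067, -0.3028, 0.0394], 'conf': 0.57}]
```

Call:
play_rows(
  rows=[
    [[0,0,0,0.1,0,1,1],[0,0,0,0,0,2.5,1],[0,0,0,0,0,2.5,1],[0,0,0,0,0,2.5,1],[0,0,0,0,0,1.6,1],[0,0,0,0,0,1,1],[0,0,0,0,0,0,1],[0,0,0,0,0,0,-0.2]],
  ],
)

```text
time_s: 14.07
tool_pos: [0.4742, -0.3653, 0.0927]
eef_rot: [-3.141, -0.0, 1.383]
wrist_force: [0.4, -0.2, -0.2]
finger_gap: 0.0753
finger_force: 0.0
```

Call:
play_rows(
  rows=[
    [[0,0,0,0,0,0,-0.2],[0,0,0,0,0,0,-0.2],[0,0,0,0,0,0,-0.2],[0,0,0,0,0,0,-0.2],[0,0,0,0,0,0,-0.2]],
  ],
)

```text
time_s: 14.48
tool_pos: [0.4746, -0.3664, 0.0942]
eef_rot: [3.14, 0.001, 1.383]
wrist_force: [-2.1, -0.2, 8.1]
finger_gap: 0.0494
finger_force: 40.0
```

```bash
python3 -c "
from h import *
to(.4,.297,.2,np.radians(79.3))"
```

```text
t 14.48 pos [ 0.4746 -0.3664  0.0942] turn [ 0.002  0.001 -0.001] shift cm [ 63.77 -19.71 -10.71]
```

Call:
play_rows(
  rows=[
    [[0,0,0,0,0,-1.5,-0.2],[0,0,0,0,0,-3,-0.2],[0,0,0,0,0,-3,-0.2],[0,0,0,0,0,-2.2,-0.2],[0,0,0,1.5,-0.6,-1,-0.2],[0,0,0,3,-1,0,-0.2],[0,0,0,4,-1.2,0,-0.2],[0,0,0,4,-1.2,0,-0.2]],
  ],
)

```text
time_s: 15.15
tool_pos: [0.4578, -0.2349, 0.2005]
eef_rot: [3.14, 0.001, 1.381]
wrist_force: [1.6, 0.0, -3.4]
finger_gap: 0.0499
finger_force: 42.8
```

Call:
play_rows(
  rows=[
    [[0,0,0,4,-1.2,0,-0.2],[0,0,0,4,-1.2,0,-0.2],[0,0,0,4,-1.2,0,-0.2],[0,0,0,4,-1.2,0,-0.2],[0,0,0,4,-1.2,0,-0.2],[0,0,0,4,-1.2,0,-0.2],[0,0,0,4,-1.2,0,-0.2],[0,0,0,4,-1.2,0,-0.2]],
  ],
)

```text
time_s: 15.82
tool_pos: [0.4233, 0.0977, 0.2005]
eef_rot: [3.14, -0.001, 1.382]
wrist_force: [1.0, 0.4, -2.2]
finger_gap: 0.0499
finger_force: 42.8
```

Call:
play_rows(
  rows=[
    [[0,0,0,4,-1.2,0,-0.2],[0,0,0,4,-1.2,0,-0.2],[0,0,0,4,-1.2,0,-0.2],[0,0,0,4,-1.2,0,-0.2],[0,0,0,2,-1.2,0,-0.2],[0,0,0,1,0,0,-0.2],[0,0,0,0,0,0,-0.2]],
  ],
)

```text
time_s: 16.4
tool_pos: [0.4004, 0.2954, 0.2003]
eef_rot: [3.14, -0.001, 1.386]
wrist_force: [0.7, -1.3, -2.1]
finger_gap: 0.0497
finger_force: 42.8
```

```bash
python3 -c "
from h import *
to(.4,.297,.084,np.radians(79.3))"
```

```text
t 16.4 pos [0.4004 0.2954 0.2003] turn [ 0.001 -0.001  0.001] shift cm [ 0.14 -0.08 11.63]
```

Call:
play_rows(
  rows=[
    [[0,0,0,0,0,1.5,-0.2],[0,0,0,0,0,3,-0.2],[0,0,0,0,0,3,-0.2],[0,0,0,0,0,2,-0.2],[0,0,0,0,0,1.2,-0.2],[0,0,0,0,0,0.5,-0.2],[0,0,0,0,0,0.2,-0.2],[0,0,0,0,0,0.1,-0.2]],
  ],
)

```text
time_s: 17.07
tool_pos: [0.4009, 0.2929, 0.0852]
eef_rot: [3.141, -0.0, 1.382]
wrist_force: [-0.0, -0.3, -2.4]
finger_gap: 0.0499
finger_force: 42.8
```

Call:
play_rows(
  rows=[
    [[0,0,0,0,0,0.1,-0.2],[0,0,0,0,0,0,-0.2]],
  ],
)

```text
time_s: 17.23
tool_pos: [0.401, 0.2934, 0.0845]
eef_rot: [3.14, -0.001, 1.383]
wrist_force: [0.4, 0.1, -2.4]
finger_gap: 0.0496
finger_force: 42.9
```

Call:
play_rows(
  rows=[
    [[0,0,0,0,0,0.1,-0.2],[0,0,0,0,0,0,-0.2],[0,0,0,0,0,0,0.4],[0,0,0,0,0,0,1],[0,0,0,0,0,0,1],[0,0,0,0,0,0,1],[0,0,0,0,0,0,1]],
  ],
)

```text
time_s: 17.82
tool_pos: [0.4004, 0.2933, 0.0827]
eef_rot: [3.142, -0.0, 1.383]
wrist_force: [-0.5, 0.2, 0.1]
finger_gap: 0.0856
finger_force: 0.0
```

Call:
play_rows(
  rows=[
    [[0,0,0,0,0,-1,1],[0,0,0,0,0,-2.5,1],[0,0,0,0,0,-4,1],[0,0,0,0,0,-4,1],[0,0,0,-2,0.5,-0.5,1],[0,0,0,-4,1.5,0,1],[0,0,0,-3.7,1.5,0,1],[0,0,0,-3.7,1.5,0,1]],
  ],
)

```text
time_s: 18.48
tool_pos: [0.4241, 0.152, 0.203]
eef_rot: [3.141, -0.0, 1.384]
wrist_force: [1.7, 0.5, 0.1]
finger_gap: 0.0852
finger_force: 0.0
```

Call:
play_rows(
  rows=[
    [[0,0,0,-3.7,1.5,0,1],[0,0,0,-3.7,1.5,0,1],[0,0,0,-3.7,1.5,0,1],[0,0,0,-3.7,1.5,0,1],[0,0,0,-3.7,1.5,0,1],[0,0,0,-3.7,1.5,0,1],[0,0,0,-3.7,1.5,0,1],[0,0,0,-3.7,1.5,0,1]],
  ],
)

```text
time_s: 19.15
tool_pos: [0.4867, -0.162, 0.2027]
eef_rot: [-3.142, -0.0, 1.382]
wrist_force: [0.9, 0.0, -0.3]
finger_gap: 0.0852
finger_force: 0.0
```

Call:
play_rows(
  rows=[
    [[0,0,0,-3.7,1.5,0,1],[0,0,0,-3.7,1.5,0,1],[0,0,0,-3.7,1.5,0,1],[0,0,0,-2,1,0,1],[0,0,0,-1,0.2,0,1],[0,0,0,0,0,0,1]],
  ],
)

```text
time_s: 19.65
tool_pos: [0.5163, -0.3108, 0.2022]
eef_rot: [-3.141, 0.0, 1.381]
wrist_force: [-0.8, -0.6, -0.2]
finger_gap: 0.0853
finger_force: 0.0
```

```bash
python3 -c "
from h import *
to(.5141,-.3123,.043,np.radians(79.3))
p=cams.get_image('top')
for l in 'red_tin_mid blue_tin_mid yellow_tin_mid muller_mid red_disc blue_disc yellow_disc'.split():print(l,spotter.boxes_of(l,p)[:1])
cv2.imwrite('pics/m.png',cv2.resize(p['color'][180:345,80:480],None,fx=2,fy=2)[:,:,::-1])
"
```

```text
t 19.65 pos [ 0.5163 -0.3108  0.2022] turn [-0.     0.    -0.003] shift cm [-0.19 -0.18 15.92]
red_tin_mid [{'centre': [0.5937, 0.2718, 0.1291], 'conf': 0.65}]
blue_tin_mid [{'centre': [0.4915, 0.2724, 0.1277], 'conf': 0.56}]
yellow_tin_mid [{'centre': [0.3977, 0.2784, 0.1239], 'conf': 0.86}]
muller_mid [{'centre': [0.5054, -0.3041, 0.0388], 'conf': 0.94}]
red_disc [{'centre': [0.4943, -0.2454, 0.0149], 'conf': 0.73}]
blue_disc [{'centre': [0.4423, -0.2986, 0.0114], 'conf': 0.67}]
yellow_disc [{'centre': [0.4821, -0.3539, 0.0147], 'conf': 0.72}]
```

View pics/m.png

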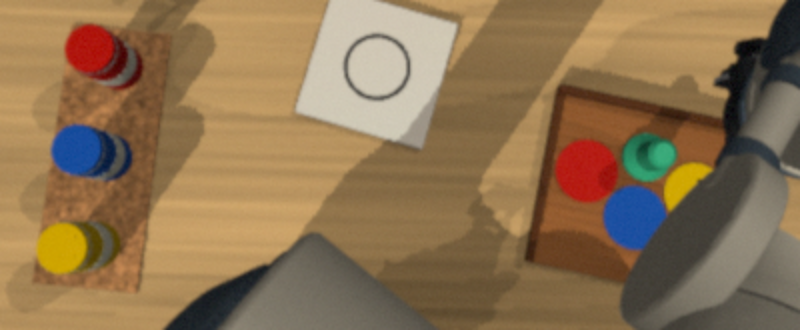

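The picture shows the three tins in a row on the mat and the muller free at crop (650,157). The discs are now visible. I'll check the disc fit, then descend on the muller.

```bash
python3 -c "
from h import *
p=cams.get_image('top')
print(unproj(p,np.array([(587,170),(636,217)])/2+[79.75,179.75],.014),unproj(p,np.array([(650,157)])/2+[79.75,179.75],.02), unproj(p,np.array([(377,67)])/2+[79.75,179.75],.012))
"
```

```text
[[ 0.4981629  -0.24751469  0.014     ]
 [ 0.44785765 -0.30171945  0.014     ]] [[ 0.51428754 -0.31669087  0.02      ]] [[ 0.60761996 -0.00966911  0.012     ]]
```

Call:
play_rows(
  rows=[
    [[0,0,0,-0.2,-0.2,2,1],[0,0,0,0,0,4,1],[0,0,0,0,0,4,1],[0,0,0,0,0,3.2,1],[0,0,0,0,0,1.8,1],[0,0,0,0,0,0.8,1],[0,0,0,0,0,0,1],[0,0,0,0,0,0,-0.5]],
  ],
)

```text
time_s: 20.77
tool_pos: [0.5146, -0.3108, 0.0455]
eef_rot: [3.141, 0.0, 1.383]
wrist_force: [1.0, -0.8, 0.3]
finger_gap: 0.0754
finger_force: 0.0
```

Call:
play_rows(
  rows=[
    [[0,0,0,0,0,0,-0.5],[0,0,0,0,0,0,-0.5],[0,0,0,0,0,0,-0.5],[0,0,0,0,0,0,-0.5],[0,0,0,0,0,0,-0.5],[0,0,0,0,0,0,-0.5],[0,0,0,0,0,0,-0.5]],
  ],
)

```text
time_s: 21.35
tool_pos: [0.5144, -0.311, 0.0458]
eef_rot: [3.14, 0.001, 1.383]
wrist_force: [-1.9, 0.9, 9.4]
finger_gap: 0.0296
finger_force: 38.7
```

```bash
python3 -c "
from h import *
to(.608,-.009,.1,np.radians(79.3))"
```

```text
t 21.35 pos [ 0.5144 -0.311   0.0458] turn [ 0.001  0.001 -0.001] shift cm [31.41  3.56 -5.44]
```

Call:
play_rows(
  rows=[
    [[0,0,0,0,0,-1,-0.5],[0,0,0,0,0,-2,-0.5],[0,0,0,1,0,-2,-0.5],[0,0,0,2.5,0,-0.4,-0.5],[0,0,0,3.5,0.5,0,-0.5],[0,0,0,3.5,0.5,0,-0.5],[0,0,0,3.5,0.5,0,-0.5],[0,0,0,3.5,0.5,0,-0.5]],
  ],
)

```text
time_s: 22.02
tool_pos: [0.5668, -0.141, 0.0996]
eef_rot: [3.141, 0.0, 1.382]
wrist_force: [-0.0, -0.7, -3.4]
finger_gap: 0.0291
finger_force: 40.3
```

Call:
play_rows(
  rows=[
    [[0,0,0,3.5,0.5,0,-0.5],[0,0,0,3.5,0.5,0,-0.5],[0,0,0,3.5,0.5,0,-0.5],[0,0,0,2,0.1,0,-0.5],[0,0,0,1.1,0,0,-0.5],[0,0,0,0,0,0,-0.5],[0,0,0,0,0,0,-0.5]],
  ],
)

```text
time_s: 22.6
tool_pos: [0.6074, -0.012, 0.099]
eef_rot: [3.142, 0.0, 1.384]
wrist_force: [0.5, -0.5, -3.5]
finger_gap: 0.0288
finger_force: 40.3
```

```bash
python3 -c "
from h import *
to(.608,-.0075,.046,np.radians(79.3))
p=cams.get_image('scene')
cv2.imwrite('pics/s.png',cv2.resize(p['color'][160:300,200:340],None,fx=4,fy=4)[:,:,::-1])"
```

```text
t 22.6 pos [ 0.6074 -0.012   0.099 ] turn [ 0.  0. -0.] shift cm [ 0.45 -0.03  5.3 ]
```

View pics/s.png

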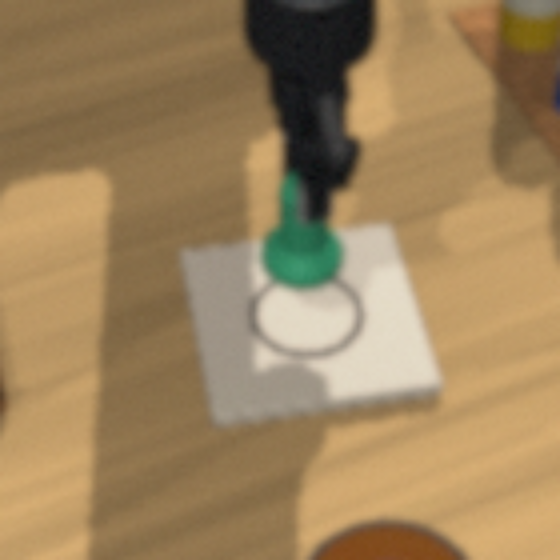

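The muller hangs upright, at crop (303,250), above the black circle. I'm lowering it slowly.

Call:
play_rows(
  rows=[
    [[0,0,0,0.35,0,0.7,-0.5],[0,0,0,0,0,1.2,-0.5],[0,0,0,0,0,1.2,-0.5],[0,0,0,0,0,0.8,-0.5],[0,0,0,0,0,0.6,-0.5],[0,0,0,0,0,0.3,-0.5],[0,0,0,0,0,0.2,-0.5],[0,0,0,0,0,0,-0.5]],
  ],
)

```text
time_s: 23.32
tool_pos: [0.6083, -0.0086, 0.0486]
eef_rot: [-3.141, 0.0, 1.383]
wrist_force: [-0.1, 0.3, -3.3]
finger_gap: 0.0295
finger_force: 40.3
```

Call:
play_rows(
  rows=[
    [[0,0,0,0,0,0.1,-0.5],[0,0,0,0,0,0.1,-0.5],[0,0,0,0,0,0,-0.5]],
  ],
)

```text
time_s: 23.57
tool_pos: [0.6084, -0.0084, 0.0468]
eef_rot: [3.141, 0.0, 1.383]
wrist_force: [-0.5, 0.8, -2.8]
finger_gap: 0.0301
finger_force: 40.3
```

Call:
play_rows(
  rows=[
    [[0,0,0,0,0,0.1,-0.5],[0,0,0,0,0,0,-0.5]],
  ],
)

```text
time_s: 23.73
tool_pos: [0.6084, -0.0084, 0.046]
eef_rot: [3.141, -0.0, 1.383]
wrist_force: [-1.7, -0.1, 1.4]
finger_gap: 0.0293
finger_force: 40.7
```

Call:
play_rows(
  rows=[
    [[0,0,0,0,0,0,0],[0,0,0,0,0,0,1],[0,0,0,0,0,0,1],[0,0,0,0,0,0,1],[0,0,0,0,0,0,1],[0,0,0,0,0,0,1],[0,0,0,0,0,0,1],[0,0,0,0,0,0,1]],
  ],
)

```text
time_s: 24.4
tool_pos: [0.6083, -0.0084, 0.0457]
eef_rot: [-3.142, -0.0, 1.383]
wrist_force: [0.3, -0.2, -0.8]
finger_gap: 0.0853
finger_force: 0.0
```

Call:
play_rows(
  rows=[
    [[0,0,0,0,0,-1,1],[0,0,0,0,0,-2.5,1],[0,0,0,0,0,-4,1],[0,0,0,0,0,-4,1],[0,0,0,0,0,-4,1],[0,0,0,0,0,0,1]],
  ],
)

```text
time_s: 24.9
tool_pos: [0.6118, -0.0087, 0.2095]
eef_rot: [3.13, -0.001, 1.383]
wrist_force: [1.4, 0.0, 1.1]
finger_gap: 0.0853
finger_force: 0.0
```

```bash
python3 -c "
from h import *
p=cams.get_image('scene')
print(spotter.boxes_of('muller_mid',p)[:1])
a=cv2.resize(p['color'][160:300,200:340],None,fx=4,fy=4)[:,:,::-1].copy()
o=(200,160)
draw(a,p,circ([.608,-.009,.022],.027),(0,0,255),4,o); draw(a,p,circ([.608,-.009,.078],.016),(0,0,255),4,o)
cv2.imwrite('pics/s2.png',a)
to(.401,.2934,.2,np.radians(79.3))
"
```

```text
[{'centre': [0.6173, -0.0181, 0.04], 'conf': 0.92}]
t 25.0 pos [ 0.6092 -0.0085  0.2033] turn [ 0.004 -0.    -0.001] shift cm [ 25.76 -26.1    0.23]
```

View pics/s2.png

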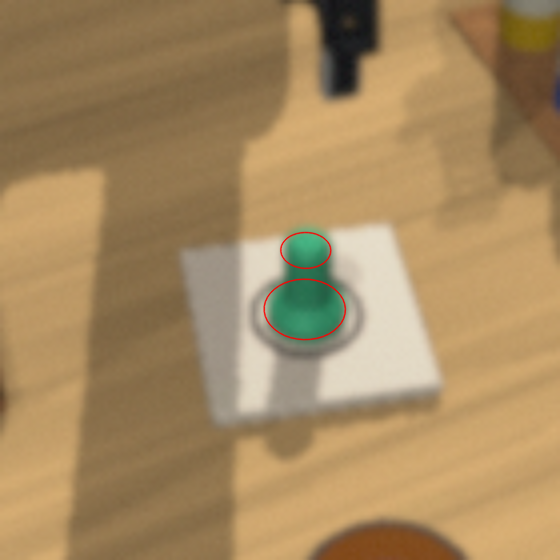

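The muller stands upright in the circle, matching the overlay at crop (305,310). Next I'm returning the tins, yellow first.

Call:
play_rows(
  rows=[
    [[0,0,0,1.2,-1.2,0,1],[0,0,0,2.6,-2.6,0,1],[0,0,0,2.7,-2.7,0,1],[0,0,0,2.7,-2.7,0,1],[0,0,0,2.7,-2.7,0,1],[0,0,0,2.7,-2.7,0,1],[0,0,0,2.7,-2.7,0,1],[0,0,0,2.7,-2.7,0,1]],
  ],
)

```text
time_s: 25.67
tool_pos: [0.4466, 0.2266, 0.1998]
eef_rot: [-3.14, 0.001, 1.383]
wrist_force: [0.8, 0.5, -0.5]
finger_gap: 0.0852
finger_force: 0.0
```

Call:
play_rows(
  rows=[
    [[0,0,0,2.7,-2.7,0,1],[0,0,0,2,-2.2,0,1],[0,0,0,1,-1.2,0,1],[0,0,0,0,0,0,1],[0,0,0,0,0,0,1]],
  ],
)

```text
time_s: 26.08
tool_pos: [0.3985, 0.2931, 0.2]
eef_rot: [-3.14, 0.001, 1.385]
wrist_force: [0.1, 0.3, 1.0]
finger_gap: 0.0854
finger_force: 0.0
```

```bash
python3 -c "
from h import *
to(.401,.2934,.084,np.radians(79.3))"
```

```text
t 26.08 pos [0.3985 0.2931 0.2   ] turn [-0.001  0.001  0.001] shift cm [ 0.09  0.26 11.6 ]
```

Call:
play_rows(
  rows=[
    [[0,0,0,0.1,0.2,1.5,1],[0,0,0,0,0,3,1],[0,0,0,0,0,3,1],[0,0,0,0,0,2.5,1],[0,0,0,0,0,1.1,1],[0,0,0,0,0,0.5,1],[0,0,0,0,0,0,1],[0,0,0,0,0,0,-0.2]],
  ],
)

```text
time_s: 26.75
tool_pos: [0.4025, 0.2931, 0.085]
eef_rot: [3.142, 0.0, 1.382]
wrist_force: [-1.1, -0.5, 0.7]
finger_gap: 0.0753
finger_force: 0.0
```

Call:
play_rows(
  rows=[
    [[0,0,0,0,0,0,-0.2],[0,0,0,0,0,0,-0.2],[0,0,0,0,0,0,-0.2],[0,0,0,0,0,0,-0.2],[0,0,0,0,0,0,-0.2]],
  ],
)

```text
time_s: 27.17
tool_pos: [0.4025, 0.2939, 0.0859]
eef_rot: [3.14, -0.001, 1.383]
wrist_force: [-1.3, 0.6, 10.3]
finger_gap: 0.0501
finger_force: 39.6
```

```bash
python3 -c "
from h import *
to(.4746,-.3664,.145,np.radians(79.3))"
```

```text
t 27.17 pos [0.4025 0.2939 0.0859] turn [ 0.001 -0.001 -0.001] shift cm [-63.51  19.42  -5.98]
```

Call:
play_rows(
  rows=[
    [[0,0,0,0,0,-1.5,-0.2],[0,0,0,0,0,-2.5,-0.2],[0,0,0,-1.5,0.2,-2,-0.2],[0,0,0,-3,1,0,-0.2],[0,0,0,-4,1.2,0,-0.2],[0,0,0,-4,1.2,0,-0.2],[0,0,0,-4,1.2,0,-0.2],[0,0,0,-4,1.2,0,-0.2]],
  ],
)

```text
time_s: 27.83
tool_pos: [0.4226, 0.0795, 0.1453]
eef_rot: [3.14, -0.0, 1.384]
wrist_force: [1.6, -0.1, -1.9]
finger_gap: 0.0494
finger_force: 42.9
```

Call:
play_rows(
  rows=[
    [[0,0,0,-4,1.2,0,-0.2],[0,0,0,-4,1.2,0,-0.2],[0,0,0,-4,1.2,0,-0.2],[0,0,0,-4,1.2,0,-0.2],[0,0,0,-4,1.2,0,-0.2],[0,0,0,-4,1.2,0,-0.2],[0,0,0,-4,1.2,0,-0.2],[0,0,0,-4,1.2,0,-0.2]],
  ],
)

```text
time_s: 28.5
tool_pos: [0.4568, -0.2526, 0.1454]
eef_rot: [3.141, 0.0, 1.383]
wrist_force: [1.2, -0.4, -1.8]
finger_gap: 0.0494
finger_force: 42.9
```

Call:
play_rows(
  rows=[
    [[0,0,0,-4,1.2,0,-0.2],[0,0,0,-4,1.2,0,-0.2],[0,0,0,-2,1.2,0,-0.2],[0,0,0,-1,0.2,0,-0.2],[0,0,0,0,0,0,-0.2],[0,0,0,0,0,0,-0.2]],
  ],
)

```text
time_s: 29.0
tool_pos: [0.4735, -0.3648, 0.1447]
eef_rot: [-3.141, -0.0, 1.382]
wrist_force: [-0.8, 1.5, -2.3]
finger_gap: 0.0495
finger_force: 42.9
```

```bash
python3 -c "
from h import *
to(.4746,-.3664,.0955,np.radians(79.3))"
```

```text
t 29.0 pos [ 0.4735 -0.3648  0.1447] turn [-0.    -0.    -0.002] shift cm [-0.13  0.14  4.92]
```

Call:
play_rows(
  rows=[
    [[0,0,0,-0.1,0.1,0.7,-0.2],[0,0,0,0,0,1.3,-0.2],[0,0,0,0,0,1.3,-0.2],[0,0,0,0,0,0.8,-0.2],[0,0,0,0,0,0.5,-0.2],[0,0,0,0,0,0.2,-0.2],[0,0,0,0,0,0,-0.2]],
  ],
)

```text
time_s: 29.58
tool_pos: [0.4746, -0.3661, 0.0967]
eef_rot: [-3.141, -0.0, 1.383]
wrist_force: [-0.0, -0.5, -3.3]
finger_gap: 0.0493
finger_force: 43.0
```

Call:
play_rows(
  rows=[
    [[0,0,0,0,0,0.1,-0.2],[0,0,0,0,0,0,-0.2]],
  ],
)

```text
time_s: 29.75
tool_pos: [0.4749, -0.3666, 0.0962]
eef_rot: [3.141, 0.001, 1.383]
wrist_force: [0.0, 0.6, -1.9]
finger_gap: 0.0494
finger_force: 43.1
```

Call:
play_rows(
  rows=[
    [[0,0,0,0,0,0.1,-0.2],[0,0,0,0,0,0,-0.2],[0,0,0,0,0,0,0.4],[0,0,0,0,0,0,1],[0,0,0,0,0,0,1],[0,0,0,0,0,0,1],[0,0,0,0,0,0,1]],
  ],
)

```text
time_s: 30.33
tool_pos: [0.4747, -0.3665, 0.0947]
eef_rot: [3.142, 0.0, 1.383]
wrist_force: [-0.5, -0.1, 0.4]
finger_gap: 0.0854
finger_force: 0.0
```

Call:
play_rows(
  rows=[
    [[0,0,0,0,0,-1,1],[0,0,0,0,0,-2.5,1],[0,0,0,0,0,-4,1],[0,0,0,0,0,-3,1],[0,0,0,2,0,0,1],[0,0,0,4,-0.6,0,1],[0,0,0,4,-0.6,0,1],[0,0,0,4,-0.6,0,1]],
  ],
)

```text
time_s: 31.0
tool_pos: [0.4829, -0.2243, 0.2005]
eef_rot: [3.141, 0.0, 1.382]
wrist_force: [1.2, 0.5, -0.7]
finger_gap: 0.0851
finger_force: 0.0
```

Call:
play_rows(
  rows=[
    [[0,0,0,4,-0.6,0,1],[0,0,0,4,-0.6,0,1],[0,0,0,4,-0.6,0,1],[0,0,0,4,-0.6,0,1],[0,0,0,4,-0.6,0,1],[0,0,0,4,-0.6,0,1],[0,0,0,4,-0.6,0,1],[0,0,0,4,-0.6,0,1]],
  ],
)

```text
time_s: 31.67
tool_pos: [0.4955, 0.0998, 0.2006]
eef_rot: [3.141, -0.0, 1.383]
wrist_force: [0.6, -0.7, -0.7]
finger_gap: 0.0857
finger_force: 0.0
```

Call:
play_rows(
  rows=[
    [[0,0,0,4,-0.6,0,1],[0,0,0,4,-0.6,0,1],[0,0,0,4,-0.6,0,1],[0,0,0,4,-0.6,0,1],[0,0,0,2,-0.6,0,1],[0,0,0,1,-0.2,0,1],[0,0,0,0,0,0,1],[0,0,0,0,0,0,1]],
  ],
)

```text
time_s: 32.33
tool_pos: [0.4998, 0.2899, 0.1999]
eef_rot: [3.142, 0.0, 1.383]
wrist_force: [-0.5, -0.1, -0.0]
finger_gap: 0.0856
finger_force: 0.0
```

```bash
python3 -c "
from h import *
to(.4992,.2901,.084,np.radians(79.3))"
```

```text
t 32.33 pos [0.4998 0.2899 0.1999] turn [ 0.     0.    -0.001] shift cm [ 1.000e-02 -6.000e-02  1.159e+01]
```

Call:
play_rows(
  rows=[
    [[0,0,0,0,0,1.5,1],[0,0,0,0,0,3,1],[0,0,0,0,0,3,1],[0,0,0,0,0,2.5,1],[0,0,0,0,0,1.1,1],[0,0,0,0,0,0.5,1],[0,0,0,0,0,0,1],[0,0,0,0,0,0,-0.2]],
  ],
)

```text
time_s: 33.0
tool_pos: [0.5006, 0.2902, 0.0849]
eef_rot: [3.14, -0.001, 1.382]
wrist_force: [0.0, 0.6, 0.7]
finger_gap: 0.0756
finger_force: 0.0
```

Call:
play_rows(
  rows=[
    [[0,0,0,0,0,0,-0.2],[0,0,0,0,0,0,-0.2],[0,0,0,0,0,0,-0.2],[0,0,0,0,0,0,-0.2],[0,0,0,0,0,0,-0.2]],
  ],
)

```text
time_s: 33.42
tool_pos: [0.5005, 0.2909, 0.0852]
eef_rot: [3.14, -0.002, 1.383]
wrist_force: [-2.1, 0.5, 11.1]
finger_gap: 0.0502
finger_force: 39.5
```

Call:
play_rows(
  rows=[
    [[0,0,0,0,0,-1.5,-0.2],[0,0,0,0,0,-2.5,-0.2],[0,0,0,-1.5,0,-2,-0.2],[0,0,0,-3,0,0,-0.2],[0,0,0,-4,0.5,0,-0.2],[0,0,0,-4,0.5,0,-0.2],[0,0,0,-4,0.5,0,-0.2],[0,0,0,-4,0.5,0,-0.2]],
  ],
)

```text
time_s: 34.08
tool_pos: [0.4809, 0.0838, 0.1445]
eef_rot: [3.14, -0.0, 1.384]
wrist_force: [1.3, -0.1, -1.7]
finger_gap: 0.0497
finger_force: 42.4
```

Call:
play_rows(
  rows=[
    [[0,0,0,-4,0.5,0,-0.2],[0,0,0,-4,0.5,0,-0.2],[0,0,0,-4,0.5,0,-0.2],[0,0,0,-4,0.5,0,-0.2],[0,0,0,-4,0.5,0,-0.2],[0,0,0,-4,0.5,0,-0.2],[0,0,0,-4,0.5,0,-0.2],[0,0,0,-4,0.5,0,-0.2]],
  ],
)

```text
time_s: 34.75
tool_pos: [0.4603, -0.2387, 0.1445]
eef_rot: [3.141, 0.0, 1.383]
wrist_force: [1.3, -0.2, -1.1]
finger_gap: 0.0495
finger_force: 42.4
```

Call:
play_rows(
  rows=[
    [[0,0,0,-3,0,0,-0.2],[0,0,0,-2,0,0,-0.2],[0,0,0,-0.8,0,0,-0.2],[0,0,0,0,0,0,-0.2],[0,0,0,0,0,0,-0.2]],
  ],
)

```text
time_s: 35.17
tool_pos: [0.4498, -0.2929, 0.1439]
eef_rot: [3.142, -0.0, 1.382]
wrist_force: [-0.1, 0.6, -2.8]
finger_gap: 0.0497
finger_force: 42.4
```

```bash
python3 -c "
from h import *
to(.4487,-.2968,.0955,np.radians(79.3))"
```

```text
t 35.17 pos [ 0.4498 -0.2929  0.1439] turn [ 0.    -0.    -0.002] shift cm [-0.41 -0.04  4.84]
```

Call:
play_rows(
  rows=[
    [[0,0,0,-0.4,0,0.7,-0.2],[0,0,0,0,0,1.3,-0.2],[0,0,0,0,0,1.3,-0.2],[0,0,0,0,0,0.8,-0.2],[0,0,0,0,0,0.4,-0.2],[0,0,0,0,0,0.2,-0.2],[0,0,0,0,0,0,-0.2]],
  ],
)

```text
time_s: 35.75
tool_pos: [0.4492, -0.2971, 0.0965]
eef_rot: [-3.141, -0.0, 1.383]
wrist_force: [0.2, -0.8, -2.4]
finger_gap: 0.0498
finger_force: 42.4
```

Call:
play_rows(
  rows=[
    [[0,0,0,0,0,0.1,-0.2],[0,0,0,0,0,0,-0.2]],
  ],
)

```text
time_s: 35.92
tool_pos: [0.4493, -0.2976, 0.096]
eef_rot: [3.141, 0.0, 1.383]
wrist_force: [-0.2, 1.2, -1.6]
finger_gap: 0.05
finger_force: 42.4
```

Call:
play_rows(
  rows=[
    [[0,0,0,0,0,0.15,-0.2],[0,0,0,0,0,0,-0.2],[0,0,0,0,0,0,0.4],[0,0,0,0,0,0,1],[0,0,0,0,0,0,1],[0,0,0,0,0,0,1],[0,0,0,0,0,0,1]],
  ],
)

```text
time_s: 36.5
tool_pos: [0.4491, -0.2975, 0.0942]
eef_rot: [3.142, -0.0, 1.383]
wrist_force: [-0.6, 0.5, -0.3]
finger_gap: 0.0851
finger_force: 0.0
```

Call:
play_rows(
  rows=[
    [[0,0,0,0,0,-1,1],[0,0,0,0,0,-2.5,1],[0,0,0,0,0,-4,1],[0,0,0,0,0,-3,1],[0,0,0,2,0,0,1],[0,0,0,4,0.3,0,1],[0,0,0,4,0.3,0,1],[0,0,0,4,0.3,0,1]],
  ],
)

```text
time_s: 37.17
tool_pos: [0.4842, -0.1603, 0.2002]
eef_rot: [3.141, 0.0, 1.381]
wrist_force: [1.4, 0.5, -0.1]
finger_gap: 0.0853
finger_force: 0.0
```

Call:
play_rows(
  rows=[
    [[0,0,0,4,0.3,0,1],[0,0,0,4,0.3,0,1],[0,0,0,4,0.3,0,1],[0,0,0,4,0.3,0,1],[0,0,0,4,0.3,0,1],[0,0,0,4,0.3,0,1],[0,0,0,4,0.3,0,1],[0,0,0,4,0.3,0,1]],
  ],
)

```text
time_s: 37.83
tool_pos: [0.5676, 0.1504, 0.2001]
eef_rot: [3.141, -0.0, 1.383]
wrist_force: [0.1, -0.5, -1.0]
finger_gap: 0.0854
finger_force: 0.0
```

Call:
play_rows(
  rows=[
    [[0,0,0,4,0.3,0,1],[0,0,0,4,0.3,0,1],[0,0,0,3.5,0.1,0,1],[0,0,0,2,0,0,1],[0,0,0,0,0,0,1],[0,0,0,0,0,0,1]],
  ],
)

```text
time_s: 38.33
tool_pos: [0.5993, 0.2805, 0.1995]
eef_rot: [-3.142, 0.0, 1.385]
wrist_force: [0.1, -1.0, 0.7]
finger_gap: 0.0852
finger_force: 0.0
```

```bash
python3 -c "
from h import *
to(.5994,.2794,.084,np.radians(79.3))"
```

```text
t 38.33 pos [0.5993 0.2805 0.1995] turn [-0.     0.     0.001] shift cm [-0.11  0.03 11.55]
```

Call:
play_rows(
  rows=[
    [[0,0,0,-0.1,0,1.5,1],[0,0,0,0,0,3,1],[0,0,0,0,0,3,1],[0,0,0,0,0,2.5,1],[0,0,0,0,0,1.1,1],[0,0,0,0,0,0.4,1],[0,0,0,0,0,0,1],[0,0,0,0,0,0,-0.2]],
  ],
)

```text
time_s: 39.0
tool_pos: [0.6002, 0.2785, 0.0857]
eef_rot: [3.14, -0.001, 1.382]
wrist_force: [-0.3, 0.3, 0.3]
finger_gap: 0.075
finger_force: 0.0
```

Call:
play_rows(
  rows=[
    [[0,0,0,0,0,0,-0.2],[0,0,0,0,0,0,-0.2],[0,0,0,0,0,0,-0.2],[0,0,0,0,0,0,-0.2],[0,0,0,0,0,0,-0.2]],
  ],
)

```text
time_s: 39.42
tool_pos: [0.6001, 0.279, 0.0859]
eef_rot: [3.14, -0.001, 1.383]
wrist_force: [-2.8, 0.5, 9.5]
finger_gap: 0.0502
finger_force: 39.7
```

Call:
play_rows(
  rows=[
    [[0,0,0,0,0,-1.5,-0.2],[0,0,0,0,0,-3,-0.2],[0,0,0,0,0,-4,-0.2],[0,0,0,-1.5,-1,-2.5,-0.2],[0,0,0,-3,-1,-1,-0.2],[0,0,0,-3.8,-1,0,-0.2],[0,0,0,-4,0,0,-0.2],[0,0,0,-4,0,0,-0.2]],
  ],
)

```text
time_s: 40.08
tool_pos: [0.5385, 0.1231, 0.2052]
eef_rot: [3.14, -0.0, 1.384]
wrist_force: [0.7, -0.5, -2.1]
finger_gap: 0.0495
finger_force: 42.2
```

Call:
play_rows(
  rows=[
    [[0,0,0,-4,0,0,-0.2],[0,0,0,-4,0,0,-0.2],[0,0,0,-4,0,0,-0.2],[0,0,0,-4,0,0,-0.2],[0,0,0,-4,0,0,-0.2],[0,0,0,-3.8,1,0,-0.2],[0,0,0,-3.8,1,0,-0.2],[0,0,0,-3.8,1,0,-0.2]],
  ],
)

```text
time_s: 40.75
tool_pos: [0.51, -0.1921, 0.2051]
eef_rot: [3.14, 0.0, 1.383]
wrist_force: [0.4, -0.5, -1.2]
finger_gap: 0.0497
finger_force: 42.2
```

Call:
play_rows(
  rows=[
    [[0,0,0,-3,0,0,-0.2],[0,0,0,-1.8,0,0,-0.2],[0,0,0,-0.8,0,0,-0.2],[0,0,0,0,0,0,-0.2],[0,0,0,0,0,0,-0.2]],
  ],
)

```text
time_s: 41.17
tool_pos: [0.4998, -0.2445, 0.2045]
eef_rot: [3.141, -0.0, 1.382]
wrist_force: [-0.0, 0.1, -2.8]
finger_gap: 0.0494
finger_force: 42.2
```

```bash
python3 -c "
from h import *
to(.4972,-.2486,.0965,np.radians(79.3))"
```

```text
t 41.17 pos [ 0.4998 -0.2445  0.2045] turn [ 0.    -0.    -0.002] shift cm [-0.46 -0.18 10.8 ]
```

Call:
play_rows(
  rows=[
    [[0,0,0,-0.4,-0.15,1.5,-0.2],[0,0,0,0,0,3,-0.2],[0,0,0,0,0,3,-0.2],[0,0,0,0,0,1.5,-0.2],[0,0,0,0,0,1,-0.2],[0,0,0,0,0,0.5,-0.2],[0,0,0,0,0,0.2,-0.2],[0,0,0,0,0,0,-0.2]],
  ],
)

```text
time_s: 41.83
tool_pos: [0.498, -0.2484, 0.0977]
eef_rot: [3.141, 0.0, 1.383]
wrist_force: [-0.2, 0.0, -1.7]
finger_gap: 0.0493
finger_force: 42.2
```

Call:
play_rows(
  rows=[
    [[0,0,0,0,0,0.1,-0.2],[0,0,0,0,0,0,-0.2]],
  ],
)

```text
time_s: 42.0
tool_pos: [0.498, -0.2489, 0.097]
eef_rot: [3.14, 0.001, 1.383]
wrist_force: [-0.1, 0.1, -1.5]
finger_gap: 0.0496
finger_force: 42.2
```

Call:
play_rows(
  rows=[
    [[0,0,0,0,0,0.1,-0.2],[0,0,0,0,0,0.1,-0.2],[0,0,0,0,0,0,-0.2]],
  ],
)

```text
time_s: 42.25
tool_pos: [0.4982, -0.2493, 0.0958]
eef_rot: [3.139, 0.001, 1.383]
wrist_force: [-5.7, 0.3, 21.4]
finger_gap: 0.0493
finger_force: 44.7
```

Call:
play_rows(
  rows=[
    [[0,0,0,0,0,0,0.4],[0,0,0,0,0,0,1],[0,0,0,0,0,0,1],[0,0,0,0,0,0,1],[0,0,0,0,0,-1,1],[0,0,0,0,0,-3,1],[0,0,0,0,0,-4,1],[0,0,0,0,0,-4,1]],
  ],
)

```text
time_s: 42.92
tool_pos: [0.4969, -0.2482, 0.2158]
eef_rot: [-3.14, -0.001, 1.383]
wrist_force: [0.8, -0.0, 1.0]
finger_gap: 0.0856
finger_force: 0.0
```

Call:
play_rows(
  rows=[
    [[0,0,0,2,0,-1,1],[0,0,0,4,0,0,1],[0,0,0,4,0,0,1],[0,0,0,4,0,0,1],[0,0,0,4,0,0,1],[0,0,0,4,0,0,1],[0,0,0,2,0,0,1],[0,0,0,0,0,0,1]],
  ],
)

```text
time_s: 43.58
tool_pos: [0.5427, -0.009, 0.2249]
eef_rot: [3.141, -0.001, 1.386]
wrist_force: [-0.1, 0.2, 0.6]
finger_gap: 0.0854
finger_force: 0.0
```

```bash
python3 - <<'E'
from h import *
p=cams.get_image('top'); q=cams.get_image('scene')
m=[[0.4972,-0.2464],[0.4473,-0.2997],[0.4744,-0.3675]]
def ov(p,o,w,h,S):
    a=cv2.resize(p['color'][o[1]:o[1]+h,o[0]:o[0]+w],None,fx=S,fy=S,interpolation=cv2.INTER_CUBIC)[:,:,::-1].copy()
    for c in m: draw(a,p,circ([*c,.139],.026),(255,255,255),S,np.array(o)-.4); draw(a,p,circ([*c,.014],.035),(255,255,255),S,np.array(o)-.4)
    return a
A=ov(p,(340,215),130,120,3); B=ov(q,(95,170),130,120,3)
C=cv2.resize(q['color'],(780,240+0))[:,:,::-1] if 0 else cv2.resize(q['color'],(320,240))[:,:,::-1]
out=np.zeros((600,780,3),np.uint8); out[:360,:390]=A; out[:360,390:]=B; out[360:,:320]=C; out[360:,400:720]=cv2.resize(p['color'],(320,240))[:,:,::-1]
cv2.imwrite('pics/end.png',out)
for l in ('brush_pot','muller_mid'): print(spotter.boxes_of(l,p)[:1])
print(telemetry.read_state()['wrist_force'])
E
```

```text
[{'centre': [0.7496, 0.1733, 0.0678], 'conf': 0.68}]
[]
[ 0.82965449 -0.38930302  0.49544224]
```

View pics/end.png

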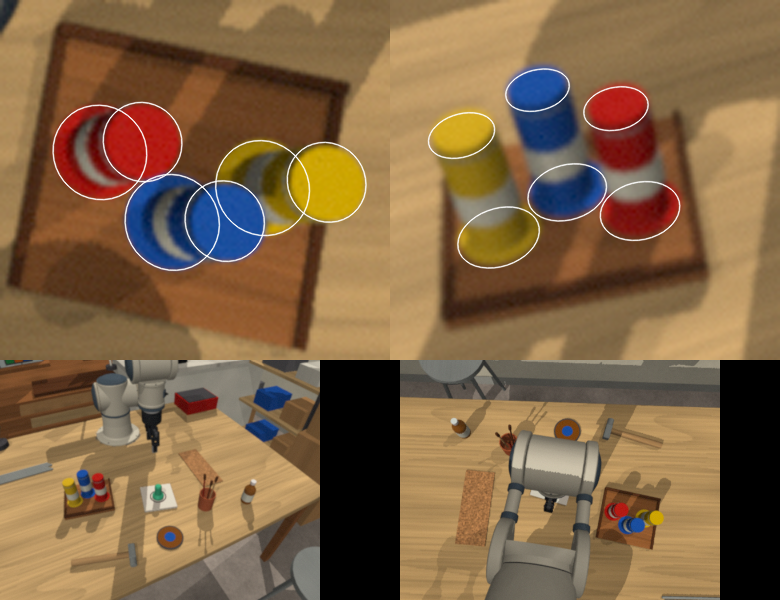

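The tins' lids and discs match the overlays (red (143,142), blue (225,221), yellow (327,182) in the panel). The muller is on its circle, the mat is empty and the pot has not moved. I'm handing in.

```bash
python3 -c "
from cell import manip
print(manip.sign_off())"
```

```text
the job is handed in; nothing more can be done
None
```

I handed the job in: the muller stands upright in the black circle, each tin is back on its own disc, the mat is empty and the brush pot was not touched (final camera check; no verdict was returned).

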